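# Seat the six-cell strip in the photometer

### The job

Lift the strip with six cells out of its stand and seat it in the photometer's cell carriage, every cell in its own slot, pressed fully home so that its bar lies flat on the carriage, then let go. The carriage may stand a little to either side of the middle of the bay, so feel for the slots; the cells are fragile, so never press the strip on the photometer with more than 60 N. Leave the four-cell spare strip and everything else on the bench where it is.

Things in the scene. Friction and masses are not known exactly. Their poses are not given: they have to be found in the camera images.
- strip_grip (a point): Six-cell strip (loose, 50-100 g, white, grey cells): centre of its grip fin, an upright plate 10 mm thick (x), 44 long (y), 30 high. Under the fin a bar 14 (x) x 130 (y) x 8 mm, top face 15 mm and underside 23 mm below this point. y runs along the row, z up; the same either way round. It hangs by its bar ends in stand_a; lift straight up.
- strip_tips (a point): The same strip, middle of the tooth tips, 53 mm below strip_grip. Six square-ended solid teeth (the cells), each 8 mm along y, 10 along x, 30 long, at y = -45, -27, -9, 9, 27, 45 mm. At the start the tips are 6 mm above the table.
- spare_grip (a point): Same point on the spare strip, a bystander: same bar and fin, but only four, wider-spaced teeth (30 mm apart). It hangs in stand_b, to be left there.
- stand_a: Fixed aluminium stand of the six-cell strip: base 60 x 132 x 4 mm, at each end (y = +-59 mm) a cheek 10 mm thick, 26 deep, 36 high, with 5 mm lips either side of the bar end lying on it. Origin at the centre of its underside, y along the strip.
- stand_b: The same kind of stand, holding the spare strip.
- photometer: Photometer (fixed, white): deck 70 mm high, reaching 85 mm towards -x, 125 towards +x, 105 towards +y of the origin; a grey raised part with a black display, 145 mm high, begins 125 mm towards -y. Origin on the table under the middle of the cell bay; y along the slot row.
- bay (a point): Middle of the photometer's cell bay (recess 50 x 151 mm), 74 mm above the table, level with the flat top of the aluminium carriage (44 x 132.5 mm, 4 mm proud of the deck) in it. y along the row. Carriage centred here in x, but braked anywhere up to 8 mm either way along y: offset not measured, find it by feel or eye. It gives way only to pushes of 60 N or more.
- home (a point): Middle of the bay, 23 mm above bay: height of strip_grip when fully home (53 mm above bay: teeth standing on the carriage). The carriage has six square-edged slots 18 mm apart, each 10.5 mm (y) x 16 (x), 32 deep. From about 15 mm deep, sprung balls grip both end cells from both x sides: 3 to 12 N to push past and on home; the strip then stays put.
- reagent_mid (a point): white reagent bottle with a red cap, 72 mm across, 160 mm tall; bystander, point half-way up its axis.
- beaker_mid (a point): glass beaker, 68 mm across, 85 mm tall; bystander, point half-way up its axis.
- flask_mid (a point): closed small glass flask, 68 mm across, 102 mm tall; bystander, point half-way up its axis.
- marker: black marker pen lying, 130 mm long, 14 mm thick; bystander, origin on its underside (middle of its length).
- spatula: steel lab micro-spatula lying, 177 mm long, 7 mm thick; bystander, origin on its underside (middle of its length).
- jar_mid (a point): amber glass jar, 56 mm across, 60 mm tall; bystander, point half-way up its axis.
- mortar_mid (a point): white ceramic mortar, 90 mm across, 50 mm tall; bystander, point half-way up its axis.
Mind the look-alikes: they are no part of the job. What is shaped like the stand_a but orange is not meant.

How it is judged (in metres and radians):
On the way, in this order (a step that is already met when the one before it is completed fails the run):
1. the six-cell strip is lifted clear of its stand (distance between strip_grip and stand_a above 0.12 m), for 0.1 s.
2. all six cells are in their slots and the bar is down on the carriage (z of strip_grip in the frame of bay between 0.018 and 0.0255 m and y of strip_grip in the frame of bay between -0.0115 and 0.0115 m and x of strip_grip in the frame of bay between -0.005 and 0.005 m and angle between strip_grip's own z axis and vertical below 0.06 rad and angle between the y axis of strip_grip and the y axis of bay, either way round below 0.08 rad), for 0.2 s.
At the end, for the whole second after the job is handed in: The six-cell strip is at rest and released in the photometer: grip point 18 to 25.5 mm above the bay point (home is 23), within 11.5 mm of it along the row and 5 mm across, upright within 0.06 rad, row in line with the bay within 0.08 rad (either way round) (all of step 2 and linear speed of strip below 0.02 m/s and contact force between strip and the fingers below 0.1 N); the robot touches nothing.
It fails at once if the strip is pressed on the photometer with more than 60 N (contact force between strip and photometer above 60 N).
It fails at once if a bystander is moved more than 30 mm, or the spare strip more than 20 mm (distance of any of reagent_mid, beaker_mid, flask_mid, marker, spatula, jar_mid, mortar_mid from where it was at the start of the episode above 0.03 m or distance of spare_grip from where it was at the start of the episode above 0.02 m).
It also fails if it takes over 61 s, if anything falls off the work surface, if the arm or the gripper's body presses on something with over 40 N, if the wrist force passes 120 N, or if a joint passes its speed limit or range.

### The arm

A 6-joint arm with a two-finger parallel gripper is mounted at the origin on the work surface. World frame = base frame: x ahead of the robot, y to its left, z up, the work surface at z = 0. Lengths are in mm, angles in rad, forces in N, time in s.
With the tool pointing down it reaches from about 150 to 775 mm from the base axis. Payload 6.1 kg.
Tool frame: the origin (TCP) lies between the finger pads; the fingertips stand 14 mm ahead of it and the grasp point (between the pads) lies 5 mm behind it (arm.nose_length is the distance from the TCP to the fingertips, in mm); z points along the fingers, y is the line along which they close (so a half turn about z gives the same grasp; the last joint's range is limited). The gripper opens to 85 mm and grips with 20 to 120 N. Pads are 22 mm wide; open, the fingers measure 114 mm over their backs; the gripper's body (76 mm by 85 mm) begins 54 mm behind the grasp point. The pads swing forward as they close: fully open they stand 13 mm farther back than shut.
Start: joints at [-1.327, 0.126, -0.04, 1.405, 0, 1.571], TCP at [126.725, -509.46, 245.295] pointing down, gripper open.
Joint ranges: [-2.72, 2.72], [-0.95, 1.95], [-1.27, 1.35], [-1.78, 2.02], [-1.46, 1.47], [-3.14, 3.14]. Speed limits (rad/s): [2.39, 2.39, 3.01, 3.14, 3.14, 3.14].

### API

Orientations are given as a rotation vector (axis times angle).
In Python, from workcell import arm, grab_frame, sign_off, outline_of gives the robot as it stands. The module is installed in compiled form; this text tells all that it offers.
- The arm moves only by the shell command python3 -m crank 'ROWS' [FORCE]. ROWS is a JSON object of lists of equal length, an entry for each row: "rot": the turn, a rotation vector about the world's x, y, z in rad, a list of three; "linear": the shift along the world's x, y, z in mm, a list of three; "grip": the closure, from 0 (fully open) to 1 (shut). A call has exactly 10 rows; each row is the pose to reach, as a shift and turn from the pose commanded when the call began; what a row does not reach only later rows make up. A row lasts 1/12 s, in which the tool goes at most 41.7 mm and 7.16 degrees, less where a joint would pass 70% of its speed; a pose out of reach is approached as far as the arm can. A call with a gripper value outside its range is refused whole. The fingers move at their own pace and stop on an object; FORCE is the grip in N (left out, the last holds). Time passes only in rows, so rows that repeat a pose let the fingers close, or fill a call up. It gives the time, the measured TCP pose, the force, the opening and the grip force at its end, in the units of the state.
- arm.sense(): the state, without advancing time (a new reading comes with each control period).
- grab_frame(name): name is "scene" or "top" or "wrist"; returns a dict with "color" (480x640x3 uint8, blue, green, red), "depth" (480x640 float32, mm along the optical axis (not along the pixel's ray), 0 where there is no reading), "fov_y" (degrees; the focal length in pixels is half the picture's height over the tangent of half this angle, whatever the lens; pixels are square), "cx", "cy" (the principal point, pixels), "position" and "orientation" of the camera in the world; the wrist camera has in their place "hand_eye" (4x4, takes a point from camera to tool coordinates, whose origin is the TCP and whose axes are the flange's). Camera axes: x right, y down, z forward; pixel columns grow to the right and rows downward; lengths in mm; the calibration is good to about 2 mm. A picture is of the moment at which its call begins: read the wrist's pose just before it.
- sign_off(): hands the job in; it is judged then, once.
Trained networks look in a picture, given as the dict that the camera call returned (one of the last four; its "shot" number tells which), for a name from the list of things; names that differ only in an ending like _2 or _b are one class to them, and where a whole thing is asked for, a point or a joint stands for the part that bears it (a point fixed in the world has none). Each returns a list of dicts, best first, with "p" (0 to 1); they miss things now and then, are a little off and sometimes report something else, mostly with a low value. They report only what shows in the picture. A call takes as long as a camera call. They do not tell look-alikes from the thing itself.
- outline_of(thing, picture): "mask" (480x640 bool, what is visible of it) and "bbox" ([centre column, centre row, width, height] in pixels, round what is visible of it).
The state is a dict: "time": time; "joints": joint angles; "joint_vel": joint speeds; "effort": joint torques, N m; "ee_pos": TCP position; "tool_rot": TCP orientation; "contact_force": force on the tool from outside, world axes, zero at the start; "moment": the same for the moment, N m; "width": opening from 0.0 (shut) to 1.0 (fully open); "grasp_force": force on a finger pad.
Only numpy, scipy, OpenCV 4.12 (cv2) and the standard library are available. Lean on these libraries where they do the work, as an engineer would, in place of code of your own. Each camera call takes 0.05 s, during which the arm holds its last target. There are 200 camera calls.

## Working session

There is one attempt and no reset: what is moved stays moved. The work goes in short steps, Python scripts to look and compute and a shell command to move; the robot and the scene stay as the last step left them, time stands still between calls to the robot, and variables do not carry over. Pictures are saved under pics/ and viewed, at most 10 in all, crops included, and the job is handed in when it is done.

```bash
mkdir -p pics
cat > h.py <<'E'
import numpy as np, cv2
from scipy.spatial.transform import Rotation as R
from workcell import arm, grab_frame, sign_off, outline_of
def pose(f,s=None):
    if "hand_eye" in f:
        T=np.eye(4);T[:3,:3]=R.from_rotvec(s["tool_rot"]).as_matrix();T[:3,3]=s["ee_pos"]
        return T@np.array(f["hand_eye"])
    T=np.eye(4);o=np.array(f["orientation"],float)
    T[:3,:3]=o if o.shape==(3,3) else (R.from_rotvec(o) if o.size==3 else R.from_quat(o)).as_matrix()
    T[:3,3]=f["position"];return T
def fl(f): return 240/np.tan(np.radians(f["fov_y"])/2)
def cloud(f,s=None):
    T=pose(f,s);F=fl(f);v,u=np.mgrid[:480,:640];d=f["depth"]
    P=np.stack([(u-f["cx"])/F*d,(v-f["cy"])/F*d,d],-1)@T[:3,:3].T+T[:3,3]
    P[d<=0]=np.nan;return P
def atz(f,uv,z,s=None):
    T=pose(f,s);r=T[:3,:3]@np.array([(uv[0]-f["cx"])/fl(f),(uv[1]-f["cy"])/fl(f),1]);return T[:3,3]+r*(z-T[2,3])/r[2]
def proj(f,p,s=None):
    T=pose(f,s);c=T[:3,:3].T@(np.array(p)-T[:3,3]);return c[:2]/c[2]*fl(f)+[f["cx"],f["cy"]]
E
python3 - <<'E'
from h import *
print(arm.sense())
for n in ["scene","top"]:
    f=grab_frame(n);cv2.imwrite(f"pics/{n}.png",f["color"]);P=cloud(f)
    print(n,f["fov_y"],f["cx"],f["cy"],f["position"],f["orientation"])
    for t in ["strip_grip","spare_grip","stand_a","photometer"]:
        for o in outline_of(t,f)[:4]:
            p=P[o["mask"]];print(t,round(o["p"],2),np.round(o["bbox"]),np.round(np.nanmedian(p,0)),np.round(np.nanpercentile(p,[2,98],0)).tolist())
E
```

```text
{'time': 0.0, 'joints': array([-1.32697745e+00,  1.26400306e-01, -4.05914729e-02,  1.40542123e+00,
        1.03724368e-05,  1.57081249e+00]), 'joint_vel': array([-0.00095708,  0.00126289,  0.00113617, -0.00055608,  0.00075958,
       -0.00059242]), 'effort': array([-1.65821417e-03, -4.35907245e+01,  3.52927780e+01,  1.73358119e-02,
       -1.25265415e-04,  2.29603131e-06]), 'ee_pos': array([ 126.65008401, -509.09695022,  244.52538292]), 'tool_rot': array([-3.11668556e+00, -3.81821355e-01,  2.92519495e-04]), 'contact_force': array([-0.02270676, -0.22685934, -0.54483752]), 'moment': array([-0.02325179,  0.00338223, -0.03670107]), 'grasp_force': 0.0, 'width': 1.0007137335271268}
scene 57.54326127879213 325.14574210302106 235.57847335697164 [1249.36943071 -700.15244482  683.13009605] [-1.96889853 -0.88831545  0.46339249]
strip_grip 0.83 [404. 226.  31.  27.] [605. 215.  45.] [[593.0, 158.0, 9.0], [612.0, 275.0, 77.0]]
spare_grip 0.94 [375. 210.  33.  20.] [479. 229.  46.] [[436.0, 177.0, 3.0], [494.0, 281.0, 77.0]]
stand_a 0.8 [376. 221.  42.  22.] [483. 221.   7.] [[443.0, 168.0, 3.0], 
[... 460 characters left out ...]
 241.32788004835948 [ 443.1644704   -38.32019997 1278.19283342] [-2.20089347  2.14357005 -0.11399052]
strip_grip 0.58 [205. 226.  56.   8.] [600. 215.  45.] [[593.0, 157.0, 6.0], [610.0, 278.0, 77.0]]
spare_grip 0.67 [198. 280.  54.  21.] [478. 229.  45.] [[459.0, 170.0, 4.0], [498.0, 292.0, 78.0]]
stand_a 0.87 [202. 278.  56.  36.] [479. 231.   4.] [[441.0, 166.0, -1.0], [516.0, 293.0, 42.0]]
stand_a 0.79 [387. 320.  58.  32.] [ 386. -216.    5.] [[352.0, -276.0, -0.0], [417.0, -152.0, 41.0]]
stand_a 0.66 [209. 229.  58.  25.] [594. 217.   4.] [[571.0, 152.0, -2.0], [633.0, 279.0, 47.0]]
photometer 0.57 [395. 214. 180. 125.] [ 627. -228.   73.] [[515.0, -387.0, 38.0], [739.0, -44.0, 150.0]]
```

Run:
```python
import cv2,numpy as np
t=cv2.imread("pics/top.png");s=cv2.imread("pics/scene.png")
cv2.imwrite("pics/t1.png",cv2.resize(t,(800,600)))
a=cv2.resize(s[180:300,330:480],(750,600),interpolation=3);cv2.imwrite("pics/s1.png",a)
```

```text
(no output)
```

View pics/t1.png

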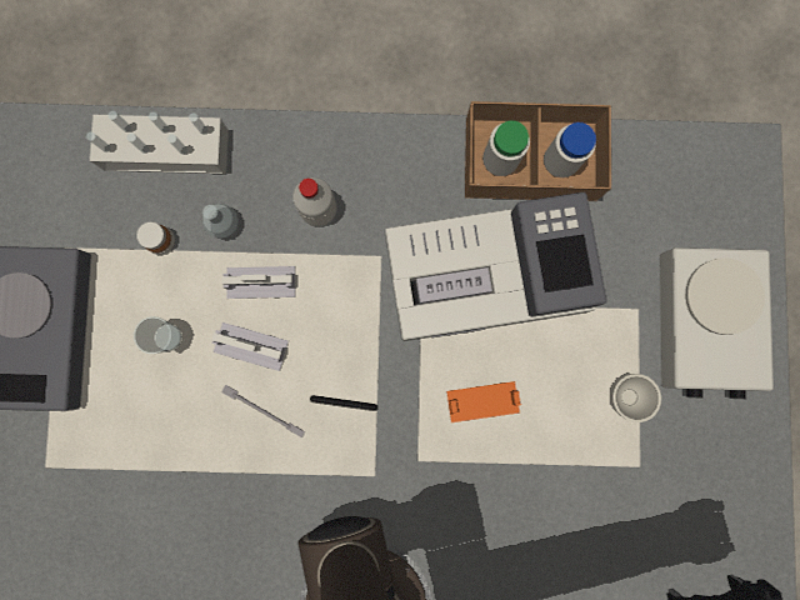

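View pics/s1.png

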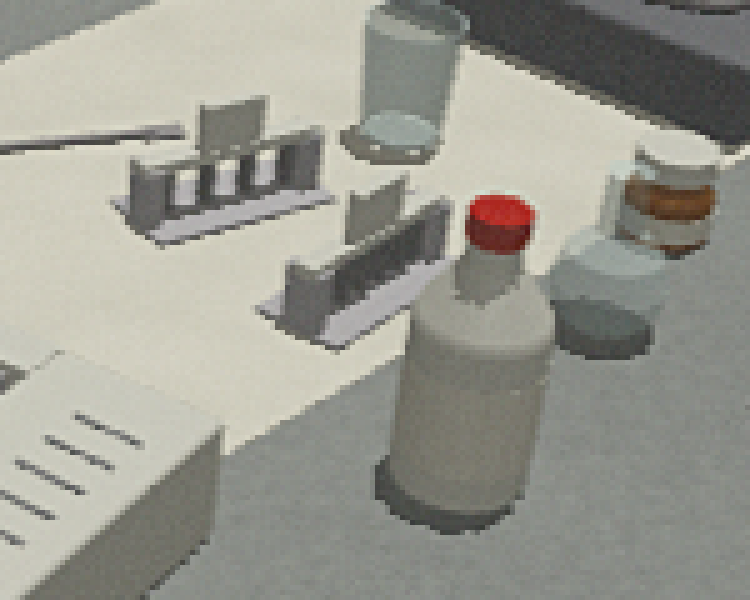

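Scene crop: the strip at crop (375,205), scene px (404,226), world ~(602,215), has narrow close-spaced teeth, so it is the six-cell strip. The one at crop (235,130), scene px (375,210), world ~(478,229), shows four wide-spaced teeth and is the spare. The orange stand at top px (387,320) is the look-alike. In the top view the bay carriage is at px (452,286) of the enlarged picture.

Run:
```python
from h import *
f=grab_frame("top");P=cloud(f).reshape(-1,3)
def rect(sel,n):
    q=P[sel][:,:2].astype(np.float32);print(n,len(q),cv2.minAreaRect(q))
b=lambda x0,x1,y0,y1,z0,z1:(P[:,0]>x0)&(P[:,0]<x1)&(P[:,1]>y0)&(P[:,1]<y1)&(P[:,2]>z0)&(P[:,2]<z1)
rect(b(560,640,140,300,60,85),"finA");rect(b(560,640,140,300,33,85),"barA")
rect(b(560,640,140,300,2.5,85),"standA")
rect(b(430,525,140,300,60,85),"finB")
rect(b(480,760,-420,-30,60,160),"photo")
rect(b(480,760,-420,-30,110,160),"disp")
# recess: below deck
rect(b(560,660,-300,-110,5,62),"recess")
```

```text
finA 104 ((601.9671630859375, 217.05917358398438), (10.421339988708496, 45.46278381347656), 2.750066041946411)
barA 425 ((602.606201171875, 216.94952392578125), (26.283283233642578, 129.72251892089844), 3.412342071533203)
standA 1289 ((599.8970947265625, 220.10952758789062), (159.39852905273438, 79.60114288330078), 89.90694427490234)
finB 92 ((478.19390869140625, 230.5054473876953), (44.377079010009766, 9.909197807312012), 75.76052856445312)
photo 14718 ((630.9734497070312, -215.39540100097656), (210.7875518798828, 359.0439147949219), 10.383598327636719)
disp 5491 ((651.504150390625, -329.2913818359375), (200.46714782714844, 127.94841003417969), 10.189295768737793)
recess 241 ((601.5299072265625, -164.49642944335938), (50.08864212036133, 115.14057922363281), 10.38646411895752)
```

```bash
python3 -m crank '{"linear":[[24,18,5],[48,36,10],[72,54,15],[96,72,20],[120,92,25],[144,110,30],[168,128,35],[192,146,40],[216,164,45],[240,182,50]],"rot":[[0,0,0.08],[0,0,0.16],[0,0,0.24],[0,0,0.32],[0,0,0.4],[0,0,0.48],[0,0,0.56],[0,0,0.64],[0,0,0.72],[0,0,0.8]],"grip":[0,0,0,0,0,0,0,0,0,0]}' 40
python3 -m crank '{"linear":[[24,18,5],[48,36,10],[72,54,15],[96,72,20],[120,92,25],[144,110,30],[168,128,35],[192,146,40],[216,164,45],[231,181,50]],"rot":[[0,0,0.08],[0,0,0.16],[0,0,0.24],[0,0,0.32],[0,0,0.4],[0,0,0.48],[0,0,0.56],[0,0,0.64],[0,0,0.70],[0,0,0.70]],"grip":[0,0,0,0,0,0,0,0,0,0]}'
python3 - <<'E'
from h import *
s=arm.sense();print(s["ee_pos"],s["tool_rot"],s["joints"],s["time"])
f=grab_frame("wrist");print(np.round(f["hand_eye"],3).tolist(),f["fov_y"])
cv2.imwrite("pics/w1.png",f["color"]);np.savez("w1.npz",d=f["depth"])
P=cloud(f,s);print(P[::80,::80].round().tolist())
E
```

```text
time: 1.38
ee_pos: [367.7, -326.4, 295.7]
tool_rot: [2.72, 1.571, 0.0]
contact_force: [1.4, -0.4, -0.0]
width: 1.002
grasp_force: 0.0
time: 2.22
ee_pos: [599.6, -145.1, 344.7]
tool_rot: [-2.017, -2.408, -0.0]
contact_force: [0.2, -0.0, -0.5]
width: 0.997
grasp_force: 0.0
[ 599.61532096 -145.1336526   344.72928537] [-2.01690395e+00 -2.40815103e+00 -3.83162647e-05] [-2.37568223e-01  3.40924669e-01  4.53922555e-01  1.68414164e+00
  1.99199855e-04  1.15685407e+00] 2.2167
[[0.0, -0.964, -0.266, 67.752], [1.0, 0.0, -0.0, 0.464], [0.0, -0.266, 0.964, -128.143], [0.0, 0.0, 0.0, 1.0]] 69.2405382959374
[[[191.0, 23.0, -1.0], [285.0, 39.0, 1.0], [382.0, 53.0, 8.0], [472.0, 72.0, 2.0], [564.0, 89.0, -1.0], [657.0, 105.0, 1.0], [725.0, 90.0, 76.0], [844.0, 139.0, -1.0]], [[187.0, -67.0, 0.0], [284.0, -49.0, -1.0], [383.0, -32.0, -0.0], [481.0, -14.0, -2.0], [580.0, 4.0, -1.0], [679.0, 21.0, -1.0], [777.0, 39.0, -1.0], [875.0, 56.0, -0.0]], [[181.0, -166.0, 0.0], [285.0, -148.0, 1.0], [389.0, -129.0, 0.0], [507.0, -106.0, 70.0], [596.0, -90.0, 73.0], [685.0, -74.0, 71.0], [806.0, -55.0, 0.0], [911.0, -36.0, -2.0]], [[173.0, -279.0, -1.0], [286.0, -258.0, 2.0], [397.0, -238.0, 4.0], [506.0, -220.0, -1.0], [613.0, -181.0, 74.0], [707.0, -165.0, 69.0], [839.0, -160.0, -1.0], [1524.0, -239.0, -752.0]], [[166.0, -406.0, 0.0], [285.0, -385.0, 0.0], [544.0, -147.0, 359.0], [521.0, -344.0, -1.0], [627.0, -265.0, 110.0], [718.0, -249.0, 111.0], [823.0, -243.0, 86.0], [936.0, -233.0, 67.0]], [[527.0, -146.0, 406.0], [540.0, -149.0, 398.0], [565.0, -134.0, 411.0], [538.0, -484.0, 0.0], [641.0, -343.0, 146.0], [730.0, -329.0, 144.0], [630.0, -122.0, 412.0], [660.0, -128.0, 398.0]]]
```

View pics/w1.png

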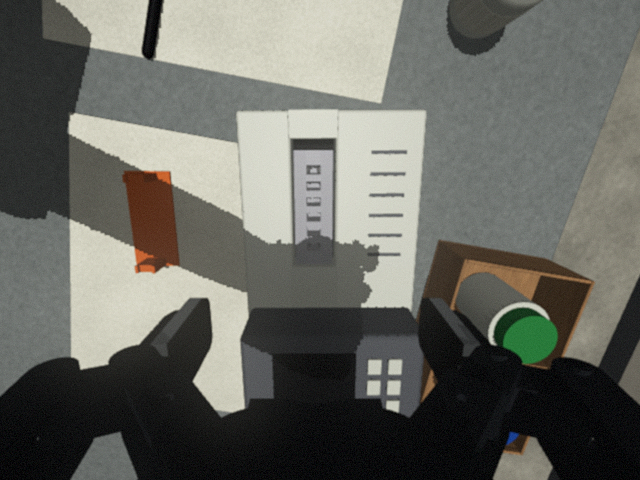

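Wrist view: bay at cols 291–335, rows 139–266. The carriage has its upper end near row 152 and slots at rows ~170–245, and sits towards the display. I'll measure the slots from an intensity profile along the row.

Run:
```python
from h import *
s=arm.sense();f=grab_frame("wrist");P=cloud(f,s).reshape(-1,3)
b=(P[:,0]>480)&(P[:,0]<760)&(P[:,1]>-270)&(P[:,1]<-30)&(P[:,2]>64)&(P[:,2]<80)
q=P[b][:,:2].astype(np.float32);r=cv2.minAreaRect(q);print(r)
th=np.radians(10.3);ex=np.array([np.cos(th),np.sin(th)]);ey=np.array([-ex[1],ex[0]])
g=cv2.cvtColor(f["color"],cv2.COLOR_BGR2GRAY)
X=q@ex;Y=q@ey;xo=np.percentile(X,[.3,99.7]);print("deck x",xo,"y+",np.percentile(Y,99.8))
O=ex*((xo[0]+xo[1])/2-20)+ey*(np.percentile(Y,99.8)-105);print("origin est",O)
big=cv2.resize(g[120:280,275:350],None,fx=5,fy=5,interpolation=2)
cv2.imwrite("pics/bay.png",big[:,:]); 
for x in(-12,0,12):
  l=[int(g[tuple(np.round(proj(f,[*(O+ex*x+ey*y),74],s)).astype(int)[::-1])]) for y in range(-84,85,2)]
  print(x,l)
```

```text
((619.605224609375, -153.96424865722656), (210.3392791748047, 242.2167205810547), 10.433652877807617)
deck x [478.24232528 685.53722355] y+ -141.67533269058526
origin est [ 596.94103792 -142.23303274]
-12 [94, 93, 96, 95, 93, 90, 79, 83, 78, 77, 76, 78, 76, 81, 82, 80, 80, 78, 77, 81, 79, 80, 81, 126, 165, 165, 161, 167, 168, 168, 165, 167, 166, 166, 169, 170, 167, 170, 171, 172, 169, 167, 171, 171, 171, 177, 171, 171, 171, 170, 171, 176, 169, 172, 176, 174, 175, 176, 173, 174, 171, 178, 178, 176, 179, 178, 180, 177, 177, 180, 178, 178, 177, 154, 61, 59, 55, 49, 49, 54, 173, 224, 215, 212, 219]
0 [89, 90, 87, 91, 93, 93, 80, 80, 79, 77, 76, 78, 80, 75, 82, 78, 73, 67, 67, 73, 77, 81, 82, 84, 79, 77, 80, 96, 132, 168, 167, 167, 168, 155, 92, 89, 139, 175, 174, 173, 171, 173, 132, 99, 99, 170, 175, 165, 168, 173, 175, 155, 92, 152, 179, 177, 122, 177, 175, 182, 156, 123, 179, 171, 98, 103, 177, 181, 182, 180, 183, 182, 180, 165, 69, 55, 59, 59, 48, 56, 170, 218, 214, 212, 216]
12 [92, 90, 90, 91, 89, 89, 80, 84, 81, 78, 78, 76, 77, 80, 82, 75, 76, 78, 82, 81, 75, 89, 81, 84, 85, 89, 166, 169, 164, 172, 165, 170, 167, 165, 173, 163, 169, 169, 169, 168, 169, 169, 170, 168, 173, 167, 172, 167, 171, 169, 174, 170, 169, 171, 175, 177, 175, 173, 176, 173, 174, 174, 175, 176, 173, 176, 177, 181, 183, 176, 177, 178, 180, 162, 68, 63, 63, 54, 56, 57, 171, 218, 212, 216, 222]
```

Run:
```python
import cv2
b=cv2.imread("pics/bay.png");print(b.shape);cv2.imwrite("pics/bay2.png",cv2.resize(b,(281,600)))
```

```text
(800, 375, 3)
```

View pics/bay2.png

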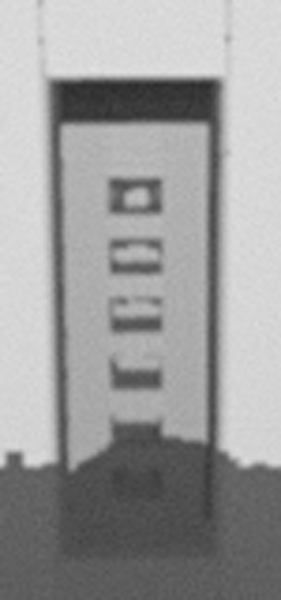

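Run:
```python
from h import *
s=arm.sense();f=grab_frame("wrist")
th=np.radians(10.35);ex=np.array([np.cos(th),np.sin(th)]);ey=np.array([-ex[1],ex[0]])
W=lambda c,r,z:atz(f,(c/3.75+275-.4,r/3.75+120-.4),z,s)[:2]
pl=lambda n,p:print(n,p.round(1),(p@ex).round(1),(p@ey).round(1))
pl("recess end",W(135,78,70));pl("car end+",W(135,122,74));pl("car end-",W(138,555,74))
pl("rec L",W(50,200,70));pl("rec R",W(221,200,70))
pl("car L",W(62,300,74));pl("car R",W(211,300,74))
for r0,r1 in((178,213),(239,274),(296,332),(None,388),(None,442),(None,497)):
    if r0: pl("slot",(W(108,r0,74)+W(162,r1,74))/2)
    pl("  low edge",W(135,r1,74))
```

```text
recess end [582.4 -69.9] 560.4 -173.4
car end+ [584.6 -82.3] 560.3 -186.0
car end- [ 609.  -215.5] 560.3 -321.4
rec L [ 563.1 -109.4] 534.3 -208.8
rec R [ 614.2 -100.3] 586.2 -209.0
car L [ 571.7 -138.2] 537.6 -238.7
car R [ 616.7 -130.2] 583.3 -238.8
slot [ 588.3 -103.3] 560.2 -207.3
  low edge [ 589.2 -108.4] 560.1 -212.5
slot [ 591.5 -121.2] 560.1 -225.5
  low edge [ 592.4 -126.4] 560.0 -230.8
slot [ 594.5 -138.5] 560.0 -243.1
  low edge [ 595.4 -144. ] 559.9 -248.6
  low edge [ 598.5 -161.4] 559.8 -266.3
  low edge [ 601.5 -178.5] 559.6 -283.7
  low edge [ 604.6 -196.4] 559.5 -301.8
```

```bash
python3 -m crank '{"linear":[[0,40,-10],[0,80,-20],[0,120,-30],[1,160,-40],[1,200,-50],[1,240,-65],[1,280,-80],[2,320,-95],[2,350,-110],[2,350,-120]],"rot":[[0,0,-0.02],[0,0,-0.04],[0,0,-0.06],[0,0,-0.08],[0,0,-0.10],[0,0,-0.12],[0,0,-0.12],[0,0,-0.12],[0,0,-0.12],[0,0,-0.12]],"grip":[0,0,0,0,0,0,0,0,0,0]}'
cat > strip.py <<'E'
from h import *
s=arm.sense();f=grab_frame("wrist");print(s["ee_pos"].round(1))
P=cloud(f,s).reshape(-1,3)
b=lambda z0,z1:(abs(P[:,0]-602)<40)&(abs(P[:,1]-217)<80)&(P[:,2]>z0)&(P[:,2]<z1)
for z0,z1 in((65,90),(44,58),(34,58)):
    q=P[b(z0,z1)];print(len(q),np.median(q[:,2]) if len(q) else 0,cv2.minAreaRect(q[:,:2].astype(np.float32)) if len(q) else 0)
cv2.imwrite("pics/w2.png",f["color"])
a=R.from_rotvec(s["tool_rot"]).as_matrix();print(np.degrees(np.arctan2(a[1,1],a[0,1])),a[:,2])
E
python3 strip.py
```

```text
time: 3.2
ee_pos: [598.6, 207.6, 223.1]
tool_rot: [-2.155, -2.283, 0.001]
contact_force: [-0.7, -1.3, -0.3]
width: 1.002
grasp_force: 0.0
[598.6 207.6 223.1]
691 73.3920914027214 ((602.0211181640625, 221.8473358154297), (9.78043270111084, 44.10011672973633), 3.2909955978393555)
367 44.348087291305944 ((602.0971069335938, 222.18740844726562), (13.776643753051758, 128.4630126953125), 3.1794545650482178)
1874 43.295755811681005 ((602.2105102539062, 221.83853149414062), (25.872434616088867, 129.3114776611328), 3.2993173599243164)
3.2886040056986348 [-0.00192683  0.00103782 -0.99999761]
```

View pics/w2.png

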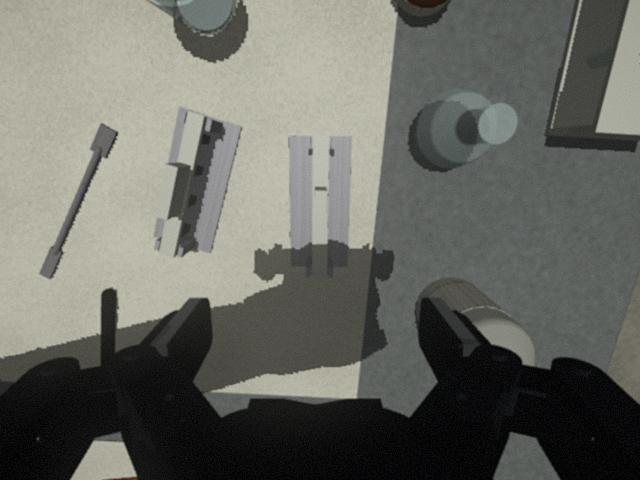

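Wrist view: stand_a with the six-cell strip at px (320,200) and its fin near row 190, spare to the left at (190,180), bottle at (500,330). The wrist y differs from the top camera by 5 mm, so I'll check bottle clearance and re-measure from nearer.

```bash
python3 -m crank '{"linear":[[1,2,-20],[2,4,-40],[3,6,-60],[3,8,-80],[3,10,-95],[3,10,-105],[3,10,-105],[3,10,-105],[3,10,-105],[3,10,-105]],"rot":[[0,0,0],[0,0,0],[0,0,0],[0,0,0],[0,0,0],[0,0,0],[0,0,0],[0,0,0],[0,0,0],[0,0,0]],"grip":[0,0,0,0,0,0,0,0,0,0]}' 
python3 strip.py
python3 - <<'E'
from h import *
f=grab_frame("top");P=cloud(f)
for t in("reagent_mid","flask_mid"):
    o=outline_of(t,f)[0];print(t,np.nanmedian(P[o["mask"]],0).round())
E
```

```text
time: 4.08
ee_pos: [603.5, 213.3, 121.9]
tool_rot: [2.162, 2.278, 0.003]
contact_force: [-0.4, 0.3, 1.2]
width: 1.0
grasp_force: 0.0
[603.5 213.3 121.9]
1548 73.43339136000418 ((602.1141967773438, 221.5436553955078), (9.961642265319824, 44.71372985839844), 2.742006540298462)
688 44.36513331881898 ((602.016845703125, 221.91259765625), (13.919976234436035, 129.330810546875), 2.897233009338379)
3689 43.31385538062756 ((601.8743286132812, 221.4871368408203), (25.856143951416016, 130.25682067871094), 2.9254019260406494)
3.001926546158567 [ 2.27287044e-03  7.09623102e-04 -9.99997165e-01]
reagent_mid [736. 105. 110.]Traceback (most recent call last):
  File "<stdin>", line 4, in <module>
IndexError: list index out of range
```

View pics/w2.png

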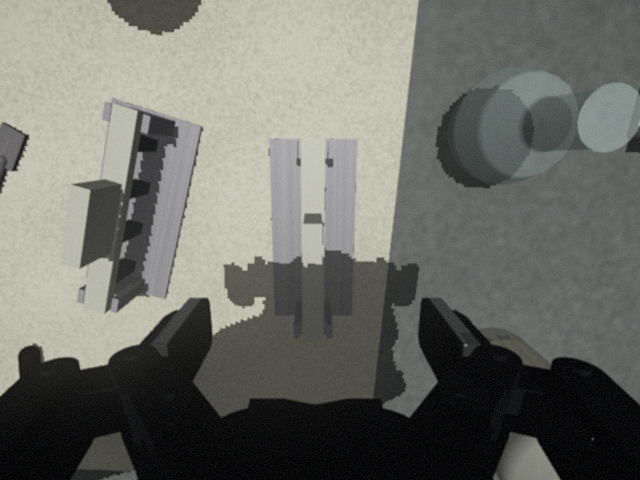

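Bottle at x=736 is clear. In the picture the fin is at (313,240) between the fingers. Descending to grasp.

```bash
python3 -m crank '{"linear":[[-0.7,7,-10],[-0.7,7,-25],[-0.7,7,-40],[-0.7,7,-50],[-0.7,7,-58],[-0.7,7,-58],[-0.7,7,-58],[-0.7,7,-58],[-0.7,7,-58],[-0.7,7,-58]],"rot":[[0,0,0],[0,0,0],[0,0,0],[0,0,0],[0,0,0],[0,0,0],[0,0,0],[0,0,0],[0,0,0],[0,0,0]],"grip":[0,0,0,0,0,0,0,1,1,1]}' 60
python3 -m crank '{"linear":[[0,0,0],[0,0,0],[0,0,0],[0,0,0],[0,0,0],[0,0,0],[0,0,0],[0,0,0],[0,0,0],[0,0,0]],"rot":[[0,0,0],[0,0,0],[0,0,0],[0,0,0],[0,0,0],[0,0,0],[0,0,0],[0,0,0],[0,0,0],[0,0,0]],"grip":[1,1,1,1,1,1,1,1,1,1]}'
```

```text
time: 5.12
ee_pos: [602.5, 220.7, 63.2]
tool_rot: [2.161, 2.279, 0.002]
contact_force: [0.4, -0.6, 0.2]
width: 0.609
grasp_force: 0.0
time: 5.95
ee_pos: [602.2, 220.6, 62.6]
tool_rot: [2.162, 2.279, 0.001]
contact_force: [-0.1, 0.0, 4.7]
width: 0.104
grasp_force: 59.1
```

```bash
python3 -m crank '{"linear":[[0,0,6],[0,0,14],[0,0,26],[0,0,44],[0,0,66],[0,0,90],[0,0,115],[0,0,140],[0,0,150],[0,0,150]],"rot":[[0,0,0],[0,0,0],[0,0,0],[0,0,0],[0,0,0],[0,0,0],[0,0,0],[0,0,0],[0,0,0],[0,0,0]],"grip":[1,1,1,1,1,1,1,1,1,1]}'
python3 - <<'E'
from h import *
s=arm.sense();f=grab_frame("wrist");cv2.imwrite("pics/w3.png",f["color"]);np.save("w3d.npy",f["depth"])
P=cloud(f,s).reshape(-1,3);t=s["ee_pos"]
for z0,z1 in((-2,30),(-28,-12)):
    q=P[(abs(P[:,0]-t[0])<20)&(abs(P[:,1]-t[1])<75)&(P[:,2]>t[2]+z0)&(P[:,2]<t[2]+z1)]
    print(t.round(1),len(q),np.median(q[:,2]) if len(q) else 0,cv2.minAreaRect(q[:,:2].astype(np.float32)) if len(q) else 0)
E
```

```text
time: 6.78
ee_pos: [603.3, 221.0, 216.0]
tool_rot: [2.16, 2.278, 0.008]
contact_force: [-0.4, -0.4, -0.1]
width: 0.103
grasp_force: 58.5
[603.3 221.  216. ] 5904 227.0923348475865 ((606.7225341796875, 223.55758666992188), (35.36781311035156, 44.9705924987793), 28.334917068481445)
[603.3 221.  216. ] 4145 196.8990921529948 ((603.971435546875, 225.80322265625), (17.301820755004883, 122.21185302734375), 3.037899971008301)
```

View pics/w3.png

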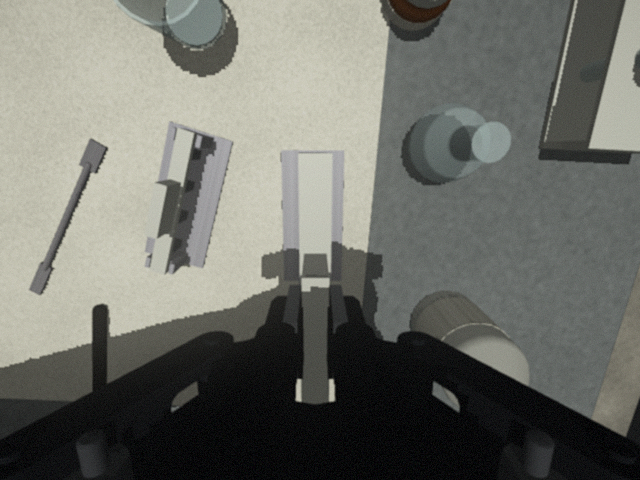

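Strip is held: bar spans px rows ~152–402 at col ~315. Compute its centre relative to the TCP.

Run:
```python
from h import *
s=arm.sense();f=grab_frame("wrist");t=s["ee_pos"];T=pose(f,s);A=R.from_rotvec(s["tool_rot"]).as_matrix()
P=cloud(f,s);L=(P-t)@A   # tool coords
m=(abs(L[...,1])<10)&(L[...,2]>8)&(L[...,2]<30)&(abs(L[...,0])<80)
v,u=np.nonzero(m);print(v.min(),v.max(),np.percentile(L[m][:,2],[5,50,95]))
for lo,hi in((20,45),(45,60),(-70,-55)):
    k=m&(L[...,0]>lo)&(L[...,0]<hi);
    if k.sum():print(lo,k.sum(),np.percentile(L[k],[3,50,97],0).round(1).tolist())
x=L[m][:,0];print(x.min(),x.max(),np.percentile(x,[.3,99.7]))
mf=(abs(L[...,1])<6)&(L[...,2]>-20)&(L[...,2]<-5)&(abs(L[...,0])<40);x=L[mf];print("fin",len(x),x.min(0),x.max(0))
```

```text
153 403 [17.23155819 19.14073557 20.18903713]
20 1814 [[22.6, -6.4, 11.1], [32.5, 0.2, 19.1], [44.4, 6.8, 20.3]]
45 1208 [[45.6, -6.4, 18.0], [52.8, 0.0, 19.2], [59.5, 6.8, 20.4]]
-70 31 [[-56.3, -6.1, 18.9], [-55.4, 0.5, 19.6], [-55.1, 5.6, 20.3]]
-56.35849081362861 65.8668091864073 [-55.53041168  65.83869286]
fin 3029 [-21.83594855  -5.98319088 -19.96819715] [23.63485304  5.99644842 -5.07527287]
```

```bash
python3 -m crank '{"linear":[[0,-30,0],[0,-65,0],[-1,-105,0],[-1,-145,0],[-2,-185,0],[-3,-225,0],[-4,-265,0],[-5,-305,0],[-5,-340,0],[-5.5,-368.8,0]],"rot":[[0,0,0.01],[0,0,0.02],[0,0,0.04],[0,0,0.06],[0,0,0.08],[0,0,0.1],[0,0,0.11],[0,0,0.12],[0,0,0.127],[0,0,0.127]],"grip":[1,1,1,1,1,1,1,1,1,1]}'
python3 -m crank '{"linear":[[0,0,0],[0,0,-5],[0,0,-15],[0,0,-30],[0,0,-45],[0,0,-60],[0,0,-68],[0,0,-68],[0,0,-68],[0,0,-68]],"rot":[[0,0,0],[0,0,0],[0,0,0],[0,0,0],[0,0,0],[0,0,0],[0,0,0],[0,0,0],[0,0,0],[0,0,0]],"grip":[1,1,1,1,1,1,1,1,1,1]}'
python3 - <<'E'
from h import *
s=arm.sense();f=grab_frame("wrist");cv2.imwrite("pics/w4.png",f["color"][60:300,200:440].repeat(2,0).repeat(2,1))
t=s["ee_pos"];A=R.from_rotvec(s["tool_rot"]).as_matrix();print(t.round(2),np.degrees(np.arctan2(A[1,1],A[0,1])),A[:,2])
L=(cloud(f,s)-t)@A
for u in(295,305,315,325,335,345):print(u,[(v,L[v,u].round(1).tolist()) for v in range(80,200,6)])
E
```

```text
time: 7.72
ee_pos: [595.2, -150.7, 209.8]
tool_rot: [-2.012, -2.409, 0.003]
contact_force: [0.4, 0.3, -1.1]
width: 0.104
grasp_force: 58.5
time: 8.55
ee_pos: [596.9, -147.7, 144.8]
tool_rot: [2.011, 2.413, 0.001]
contact_force: [-0.2, 0.3, -1.2]
width: 0.103
grasp_force: 58.5
[ 596.86 -147.69  144.83] 10.365277379666926 [ 6.84784589e-04 -1.32297843e-04 -9.99999757e-01]
295 [(80, [102.9, -10.2, 74.8]), (86, [100.0, -10.3, 75.2]), (92, [97.1, -10.4, 75.7]), (98, [94.0, -10.4, 75.2]), (104, [90.8, -10.4, 74.4]), (110, [87.8, -10.5, 75.1]), (116, [84.9, -10.6, 76.7]), (122, [81.6, -10.6, 75.3]), (128, [80.6, -12.7, 114.6]), (134, [76.8, -12.8, 114.8]), (140, [72.9, -12.9, 114.9]), (146, [69.1, -12.9, 114.3]), (152, [65.6, -10.6, 72.2]), (158, [62.4, -10.6, 71.6]), (164, [59.2, -10.6, 69.8]), (170, [55.9, -10.7, 70.8]), (176, [52.4, -10.8, 72.3]), (182, [49.1, -10.9, 71.8]), (188, [45.9, -10.8, 70.7]), (194, [42.3, -11.0, 71.9])]
305 [(80, [103.2, -4.9, 76.6]), (86, [100.1, -4.9, 75.7]), (92, [96.8, -4.9, 73.9]), (98, [94.0, -4.9, 75.0]), (104, [90.9, -4.9, 74.7]), (110, [88.0, -5.0, 76.2
[... 1830 characters left out ...]
9.1, 11.8, 72.8]), (170, [55.9, 11.7, 70.8]), (176, [52.5, 11.8, 71.4]), (182, [49.2, 11.9, 71.0]), (188, [45.7, 12.0, 72.1]), (194, [42.4, 12.0, 71.4])]
345 [(80, [103.1, 16.7, 75.9]), (86, [100.2, 16.8, 76.7]), (92, [97.2, 16.9, 76.7]), (98, [93.9, 16.8, 74.6]), (104, [90.9, 16.9, 75.0]), (110, [87.9, 17.0, 75.2]), (116, [84.8, 17.0, 75.3]), (122, [81.6, 17.1, 74.6]), (128, [80.6, 20.4, 114.7]), (134, [76.9, 20.7, 116.8]), (140, [72.9, 20.6, 114.4]), (146, [69.1, 20.8, 116.3]), (152, [65.6, 17.0, 69.9]), (158, [62.4, 17.3, 71.9]), (164, [59.2, 17.3, 70.7]), (170, [55.9, 17.3, 70.5]), (176, [52.5, 17.4, 71.1]), (182, [49.2, 17.5, 70.7]), (188, [46.0, 17.5, 69.9]), (194, [42.4, 17.7, 71.2])]
```

View pics/w4.png

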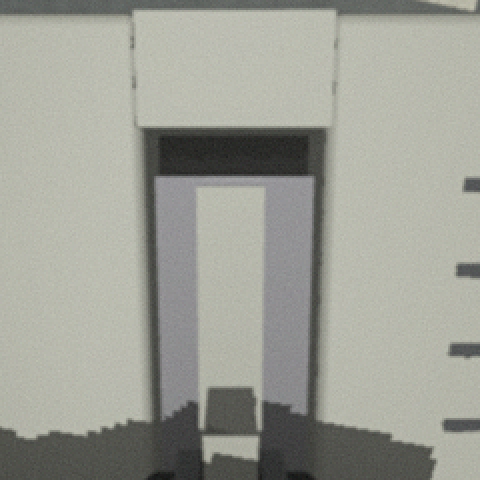

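Crop: carriage far edge at px row 148, bar end at row 153. Bar end is ~1.9 mm inside the carriage edge against 1.25 mm wanted, so shift ~+0.7 mm along the row and ~0.7 mm across. Then descend gently.

```bash
python3 -m crank '{"linear":[[0.5,0.8,0],[0.5,0.8,-2],[0.5,0.8,-5],[0.5,0.8,-8],[0.5,0.8,-10],[0.5,0.8,-12],[0.5,0.8,-13],[0.5,0.8,-14],[0.5,0.8,-15],[0.5,0.8,-15]],"rot":[[0,0,0],[0,0,0],[0,0,0],[0,0,0],[0,0,0],[0,0,0],[0,0,0],[0,0,0],[0,0,0],[0,0,0]],"grip":[1,1,1,1,1,1,1,1,1,1]}'
```

```text
time: 9.43
ee_pos: [597.0, -147.5, 129.1]
tool_rot: [-2.013, -2.412, 0.0]
contact_force: [-0.6, 0.9, -0.9]
width: 0.109
grasp_force: 58.5
```

No force yet, about at the surface. Down 4 mm more.

```bash
python3 -m crank '{"linear":[[0,0,-0.5],[0,0,-1],[0,0,-1.5],[0,0,-2],[0,0,-2.5],[0,0,-3],[0,0,-3.5],[0,0,-4],[0,0,-4],[0,0,-4]],"rot":[[0,0,0],[0,0,0],[0,0,0],[0,0,0],[0,0,0],[0,0,0],[0,0,0],[0,0,0],[0,0,0],[0,0,0]],"grip":[1,1,1,1,1,1,1,1,1,1]}'
```

```text
time: 10.27
ee_pos: [597.0, -147.4, 125.3]
tool_rot: [-2.013, -2.412, 0.0]
contact_force: [-0.0, 0.3, -1.1]
width: 0.107
grasp_force: 58.5
```

```bash
python3 -m crank '{"linear":[[0,0,-0.8],[0,0,-1.6],[0,0,-2.4],[0,0,-3.2],[0,0,-4],[0,0,-4.8],[0,0,-5.6],[0,0,-6.4],[0,0,-7.2],[0,0,-8]],"rot":[[0,0,0],[0,0,0],[0,0,0],[0,0,0],[0,0,0],[0,0,0],[0,0,0],[0,0,0],[0,0,0],[0,0,0]],"grip":[1,1,1,1,1,1,1,1,1,1]}'
```

```text
time: 11.1
ee_pos: [597.0, -147.5, 117.2]
tool_rot: [-2.013, -2.412, 0.0]
contact_force: [0.0, -0.4, -0.7]
width: 0.103
grasp_force: 58.5
```

```bash
python3 -m crank '{"linear":[[0,0,-0.8],[0,0,-1.6],[0,0,-2.4],[0,0,-3.2],[0,0,-4],[0,0,-4.8],[0,0,-5.6],[0,0,-6.4],[0,0,-7.2],[0,0,-8]],"rot":[[0,0,0],[0,0,0],[0,0,0],[0,0,0],[0,0,0],[0,0,0],[0,0,0],[0,0,0],[0,0,0],[0,0,0]],"grip":[1,1,1,1,1,1,1,1,1,1]}'
```

```text
time: 11.93
ee_pos: [598.1, -147.6, 111.8]
tool_rot: [2.011, 2.41, 0.003]
contact_force: [-0.9, 0.6, 13.3]
width: 0.107
grasp_force: 60.5
```

13 N from the sprung balls. Continue in small increments.

```bash
python3 -m crank '{"linear":[[0,0,-0.5],[0,0,-1],[0,0,-1.5],[0,0,-2],[0,0,-2.5],[0,0,-3],[0,0,-3.5],[0,0,-4],[0,0,-4],[0,0,-4]],"rot":[[0,0,0],[0,0,0],[0,0,0],[0,0,0],[0,0,0],[0,0,0],[0,0,0],[0,0,0],[0,0,0],[0,0,0]],"grip":[1,1,1,1,1,1,1,1,1,1]}'
```

```text
time: 12.77
ee_pos: [597.8, -147.7, 106.2]
tool_rot: [2.011, 2.41, 0.001]
contact_force: [1.8, -0.8, 5.9]
width: 0.105
grasp_force: 59.5
```

Past the balls and moving on. Home is at TCP z ≈ 100.5.

```bash
python3 -m crank '{"linear":[[0,0,-0.5],[0,0,-1],[0,0,-1.5],[0,0,-2],[0,0,-2.5],[0,0,-3],[0,0,-3.5],[0,0,-4],[0,0,-4.5],[0,0,-4.5]],"rot":[[0,0,0],[0,0,0],[0,0,0],[0,0,0],[0,0,0],[0,0,0],[0,0,0],[0,0,0],[0,0,0],[0,0,0]],"grip":[1,1,1,1,1,1,1,1,1,1]}'
```

```text
time: 13.6
ee_pos: [597.8, -147.6, 101.9]
tool_rot: [2.011, 2.411, 0.002]
contact_force: [1.1, 0.3, 8.1]
width: 0.109
grasp_force: 59.7
```

```bash
python3 -m crank '{"linear":[[0,0,-0.4],[0,0,-0.8],[0,0,-1.2],[0,0,-1.6],[0,0,-2],[0,0,-2.4],[0,0,-2.8],[0,0,-3.2],[0,0,-3.2],[0,0,-3.2]],"rot":[[0,0,0],[0,0,0],[0,0,0],[0,0,0],[0,0,0],[0,0,0],[0,0,0],[0,0,0],[0,0,0],[0,0,0]],"grip":[1,1,1,1,1,1,1,1,1,1]}'
python3 - <<'E'
from h import *
s=arm.sense();f=grab_frame("wrist");t=s["ee_pos"];P=cloud(f,s);L=(P-t)@R.from_rotvec(s["tool_rot"]).as_matrix()
b=(abs(L[...,1])<5)&(L[...,0]>35)&(L[...,0]<60);c=(abs(L[...,1])>10)&(abs(L[...,1])<17)&(L[...,0]>35)&(L[...,0]<60)
k=lambda m:np.median(P[m][:,2]); print(t,s["contact_force"],"bar",k(b),"carriage",k(c),k(b)-k(c))
E
```

```text
time: 14.43
ee_pos: [597.8, -147.6, 100.6]
tool_rot: [2.011, 2.41, 0.003]
contact_force: [-3.4, 1.9, 16.9]
width: 0.101
grasp_force: 61.2
[ 597.81149863 -147.55980053  100.59169176] [-3.39135536  1.90197198 16.86248536] bar 81.47343301278445 carriage 73.503498271685 7.9699347410994505
```

Bar top is 8.0 mm above the carriage, so it is home. Relieve, open and retreat.

```bash
python3 -m crank '{"linear":[[0,0,1],[0,0,2],[0,0,3],[0,0,3],[0,0,3],[0,0,3],[0,0,3],[0,0,3],[0,0,3],[0,0,3]],"rot":[[0,0,0],[0,0,0],[0,0,0],[0,0,0],[0,0,0],[0,0,0],[0,0,0],[0,0,0],[0,0,0],[0,0,0]],"grip":[1,1,1,0.5,0.4,0.3,0.2,0.1,0,0]}'
python3 -m crank '{"linear":[[0,0,0],[0,0,0],[0,0,5],[0,0,10],[0,0,20],[0,0,35],[0,0,55],[0,0,75],[0,0,90],[0,0,90]],"rot":[[0,0,0],[0,0,0],[0,0,0],[0,0,0],[0,0,0],[0,0,0],[0,0,0],[0,0,0],[0,0,0],[0,0,0]],"grip":[0,0,0,0,0,0,0,0,0,0]}'
python3 - <<'E'
from h import *
s=arm.sense();f=grab_frame("wrist");t=s["ee_pos"];P=cloud(f,s);L=(P-t)@R.from_rotvec(s["tool_rot"]).as_matrix()
b=(abs(L[...,1])<5)&(L[...,0]>35)&(L[...,0]<60);c=(abs(L[...,1])>10)&(abs(L[...,1])<17)&(L[...,0]>35)&(L[...,0]<60)
k=lambda m:np.median(P[m][:,2]); print(t,"bar",k(b),"carriage",k(c),k(b)-k(c))
m=(abs(L[...,1])<8)&(abs(L[...,0])<75)&(P[...,2]>78.5)&(P[...,2]<85);x=L[m];print(x.min(0),x.max(0))
for lo in(-60,-45,30,45):
    q=m&(L[...,0]>lo)&(L[...,0]<lo+15);print(lo,q.sum(),np.median(P[q][:,2]) if q.any() else 0)
m=(abs(L[...,1])<8)&(abs(L[...,0])<40)&(P[...,2]>105)&(P[...,2]<120);print("fin",m.sum(),np.median(P[m],0))
cv2.imwrite("pics/w5.png",f["color"])
E
```

```text
time: 15.32
ee_pos: [596.9, -147.5, 100.5]
tool_rot: [-2.013, -2.412, 0.0]
contact_force: [0.5, -0.7, -0.6]
width: 1.0
grasp_force: 0.0
time: 16.15
ee_pos: [598.6, -147.9, 195.5]
tool_rot: [2.009, 2.407, 0.005]
contact_force: [-0.1, 0.4, 0.5]
width: 1.001
grasp_force: 0.0
[ 598.63186542 -147.85120804  195.46885753] bar 81.54521615816299 carriage 73.4947979826235 8.050418175539491
[-62.6057431   -7.99409287 110.4986559 ] [ 67.12959995   5.81187655 116.37902757]
-60 319 81.94226597729624
-45 298 81.89700472221514
30 427 81.52388652821449
45 458 81.55028532365286
fin 1082 [ 597.5019446  -144.65135493  111.70529293]
```

View pics/w5.png

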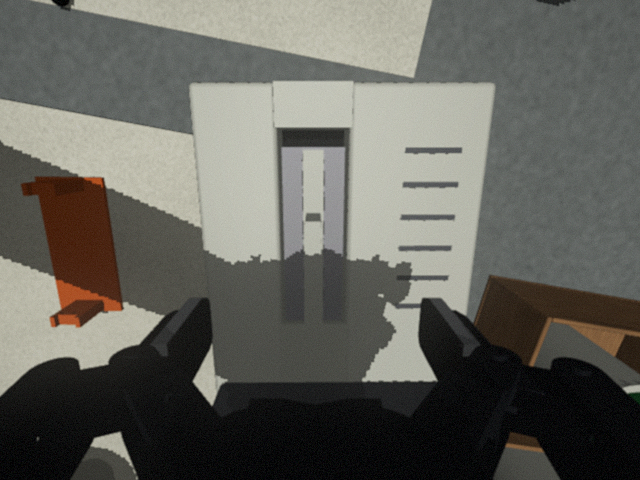

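The picture shows the strip seated in the carriage at (313,230), with its bar flat at both ends (8 mm above the carriage). The fingers are open and clear.

```bash
python3 -c "
from workcell import sign_off;print(sign_off())"
```

```text
the job is handed in; nothing more can be done
None
```

The six-cell strip is seated fully home in the photometer's carriage and released. Its bar lies flat, 8 mm above the carriage at both ends. The highest wrist force I read while pressing was about 17 N, sampled at the end of each move. I handed the job in at about 16 s; it returned no verdict.

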